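Put the spare radiator caps away and hold the right cap at its first stop

TASK

Put the red radiator cap into the red stock bin and the yellow cap into the yellow bin first, then fit the blue cap to the engine's open filler neck: push its two fingers down through the notches and turn it clockwise to the first stop only, half-way (45 degrees) to the locked position, so that the air can bleed off. Never turn it on towards the lock; finish with the gripper still holding the cap there, and leave the tin and the spanner where they are.

Things in the scene. Friction and masses are not known exactly. Their poses are not given: they have to be found in the camera images.
- blue_cap_mid (a point): blue bayonet radiator cap, loose, upright on the bench, 50 mm tall, 0.1 kg; point: its axis, half-way up, z up. Disc 64 mm across, from 5 mm below to 3 mm above the point; on it a grip bar along the cap's y axis, 14 mm thick, 56 mm long, rising 22 mm over the disc to 25 mm above the point; ears reach 39 mm out along y. Turned by 180 degrees it is the same
- blue_cap_hooks (a point): point on the blue cap's axis level with the top of its hooks, 13 mm below its mid point. Under the ears hang two steel fingers 11 mm wide, hooked inwards to 23.5 mm from the axis; hooks 3 mm thick. Between them a round rubber valve 35.6 mm across, foot bevelled, 25 mm below the mid point; it springs upwards, 3 N at first and 350 N/m
- red_cap_mid (a point): the red radiator cap: the same form, size and axes as the blue one; the point is its centre, 25 mm above the foot of its valve
- yellow_cap_mid (a point): the yellow radiator cap: the same form, size and axes as the blue one; the point is its centre, 25 mm above the foot of its valve
- neck (a point): open filler neck, brass flange, blue band, on the radiator of the fixed engine, some 262 mm above the bench; nothing near stands higher. Point: centre of the flange's top face, z up. Bore 38 mm; flange 55 mm across, 3 mm thick, with two notches 16 mm wide in its rim at +y and -y of this frame (along the tank): the cap goes in with its bar along this y, either way round, 6 degrees of play
- neck_seat (a point): the valve's seat inside the neck, on its axis, 11 mm below the flange's top. With the cap's mid point 10 mm above the flange's top the hooks touch the flange from below (spring 4.5 N); at 5 mm the disc rests on the flange (6 N). The cap turns only clockwise from above. A 3 mm bead under the flange stops the hooks at about 45 degrees unless the cap is pressed down; locked is 90
- red_bin_floor (a point): red open stock bin, 150 x 150 x 50 mm high, wall 4 mm, fixed on the bench; the point is the centre of its inner floor, 5 mm above the bench
- yellow_bin_floor (a point): yellow open stock bin, as the red one; the point is the centre of its inner floor
- grease_tin: low steel tin, 72 mm across, 55 mm tall; not to be disturbed; origin at the centre of its underside
- spanner: steel spanner 170 mm long lying flat on the bench; not to be disturbed; x axis along it
There are look-alikes about, which are no part of the job. Of the things shaped like the part that bears blue_cap_mid, the blue one is meant.

How it is judged:
On the way, in this order (a step that is already met when the one before it is completed fails the run):
1. the red cap lies released in the red bin and the yellow cap in the yellow bin (horizontal distance between red_cap_mid and red_bin_floor below 0.06 m and z of red_cap_mid in the frame of red_bin_floor below 0.06 m and horizontal distance between yellow_cap_mid and yellow_bin_floor below 0.06 m and z of yellow_cap_mid in the frame of yellow_bin_floor below 0.06 m and contact force between the fingers and red_cap below 0.1 N and contact force between the fingers and yellow_cap below 0.1 N), for 0.2 s.
2. the blue cap's fingers are down through the notches, under the flange (horizontal distance between blue_cap_mid and neck below 0.003 m and z of blue_cap_mid in the frame of neck below 0.0125 m and angle between blue_cap_mid's own z axis and vertical below 0.1 rad), for 0.1 s.
At the end, for the whole second after the job is handed in: Red and yellow caps in the bins of their colour; the blue cap hooked under the neck's flange (centred within 3 mm, level within 0.1 rad), turned 35 to 60 degrees clockwise from the notches, at rest and still gripped by the fingers (all of step 2 and horizontal distance between red_cap_mid and red_bin_floor below 0.06 m and z of red_cap_mid in the frame of red_bin_floor below 0.06 m and horizontal distance between yellow_cap_mid and yellow_bin_floor below 0.06 m and z of yellow_cap_mid in the frame of yellow_bin_floor below 0.06 m and angle between the y axis of blue_cap_mid and the y axis of neck, either way round between 0.61 and 1.05 rad and angular speed of blue_cap below 0.2 rad/s and contact force between the fingers and blue_cap above 1 N); the arm keeps its last pose, push and grip.
It fails at once if the blue cap is turned on past the first stop, towards the lock (more than 63 degrees) (horizontal distance between blue_cap_mid and neck below 0.003 m and z of blue_cap_mid in the frame of neck below 0.0125 m and angle between the y axis of blue_cap_mid and the y axis of neck, either way round above 1.1 rad).
It fails at once if the tin is moved by more than 30 mm (distance of grease_tin from where it was at the start of the episode above 0.03 m).
It fails at once if the spanner is moved by more than 30 mm (distance of spanner from where it was at the start of the episode above 0.03 m).
It also fails if it takes over 72 s, if anything falls off the work surface, if the arm or the gripper's body presses on something with over 40 N, if the wrist force passes 120 N, or if a joint passes its speed limit or range.

ROBOT

A 7-joint arm with a two-finger parallel gripper is mounted at the origin on the work surface. World frame = base frame: x ahead of the robot, y to its left, z up, the work surface at z = 0. Lengths are in m, angles in rad, forces in N, time in s.
With the tool pointing down it reaches from about 0.4 to 0.85 m from the base axis. Payload 10.4 kg.
Tool frame: the origin (TCP) lies midway between the tips of the shut fingers; the grasp point (between the pads) lies manip.pinch_z behind it (manip.pinch_z is the distance from the TCP to the grasp point, in m); z points along the fingers, y is the direction in which the jaws open and shut (so a half turn about z gives the same grasp; the last joint's range is limited). The gripper opens to 85 mm and grips with 20 to 120 N. Pads are 22 mm wide; open, the fingers measure 114 mm over their backs; the gripper's body (76 mm by 85 mm) begins 54 mm behind the grasp point. The pads swing forward as they close: fully open they stand 13 mm farther back than shut.
Start: joints at [1.26, 0.332, -0.065, 1.46, 0.022, 1.35, -0.088], TCP at [0.177, -0.599, 0.231] pointing down, gripper open.
Joint ranges: [-2.6, 2.6], [-0.5, 2.12], [-1.47, 1.34], [0.16, 2.42], [-1.27, 4.41], [0.06, 2.06], [-2.6, 2.6]. Speed limits (rad/s): [2.22, 2.22, 2.79, 2.79, 3.14, 3.14, 3.14].

INTERFACE

Orientations are given as a unit quaternion [x, y, z, w].
In Python, from workcell import manip gives the robot as it stands.
- The arm moves only by the shell command python3 -m handwheel 'ROWS' [FORCE]. ROWS is JSON, a list that holds one entry, the list of rows, each a list of 7 numbers: the shift along the tool's x, y, z in m, then the turn, a rotation vector about the tool's x, y, z in rad, then the finger opening in m, from 0 to 0.0854. In form: [[[tx, ty, tz, ax, ay, az, claw], ...]]. A call has 1 to 8 rows; each row is the pose to reach, as a shift and turn from the pose commanded when the call began, along the tool's axes at that moment; what a row does not reach only later rows make up. A row lasts 1/8 s, in which the tool goes at most 62.5 mm and 10.7 degrees, less where a joint would pass 70% of its speed; a pose out of reach is approached as far as the arm can. A call with a gripper value outside its range is refused whole. The fingers move at their own pace and stop on an object; FORCE is the grip in N (left out, the last holds). Time passes only in rows, so rows that repeat a pose let the fingers close. It gives the time, the measured TCP pose, the force and the opening at its end, in the units of the state.
- manip.get_obs(): the state, without advancing time (a new reading comes with each control period).
- manip.camera(name): name is "scene" or "top" or "wrist"; returns the picture (480x640x3 uint8, blue, green, red); there is no depth.
- manip.calibration(name): a dict with "fx", "fy", "cx", "cy" (pixels), "view" (4x4, takes a point from world to camera coordinates); the wrist camera has in their place "tool_from_camera" (4x4, takes a point from camera to tool coordinates, whose origin is the TCP and whose axes are the flange's). Camera axes: x right, y up, looking along -z (the intrinsics and any distortion apply to the point x, -y, -z); pixel columns grow to the right and rows downward; lengths in m; the calibration is good to about 2 mm. A picture is of the moment at which its call begins: read the wrist's pose just before it. calibration takes no time and is no camera call.
- manip.hand_in(): hands the job in, once; it reports no verdict.
The state is a dict: "clock": time; "joint_pos": joint angles; "joint_velocities": joint speeds; "tau": joint torques, N m; "position": TCP position; "ee_rot": TCP orientation; "ft_force": force on the tool from outside, world axes, zero at the start; "torque": the same for the moment, N m; "grip_width": opening from 0.0 (shut) to 1.0 (fully open).
Only numpy, scipy, OpenCV 4.12 (cv2) and the standard library are available. Lean on these libraries where they do the work, as an engineer would, in place of code of your own. Each camera call takes 0.05 s, during which the arm holds its last target.

## Working session

There is one attempt and no reset: what is moved stays moved. The work goes in short steps, Python scripts to look and compute and a shell command to move; the robot and the scene stay as the last step left them, time stands still between calls to the robot, and variables do not carry over. Pictures are saved under pics/ and viewed, and the job is handed in when it is done.

```bash
mkdir -p pics; ls; python3 - <<'E'
from workcell import manip
import cv2
print(manip.pinch_z)
print(manip.get_obs())
for n in ["scene","top","wrist"]:
    cv2.imwrite(f"pics/{n}0.png",manip.camera(n)); print(n,manip.calibration(n))
E
```

```text
pics
0.0187
{'clock': 0.0, 'joint_pos': array([ 1.26037345,  0.3328734 , -0.06468825,  1.46093416,  0.0216112 ,
        1.34989461, -0.0885123 ]), 'joint_velocities': array([-0.00082848, -0.00184613,  0.00057006, -0.00023419,  0.00060661,
       -0.00140084,  0.00087671]), 'tau': array([-4.06590325e-04, -6.25443721e+01,  4.93880978e-02, -3.91594863e+01,
        1.62703462e-02,  1.01547901e-02,  9.23768880e-06]), 'position': array([ 0.17729545, -0.59893947,  0.23051837]), 'ee_rot': array([ 9.89662369e-01,  1.43415117e-01, -1.40788091e-04, -6.92697874e-04]), 'ft_force': array([-0.01240046, -0.35435169, -0.61273914]), 'torque': array([0.02225348, 0.00295829, 0.01226014]), 'grip_width': 1.0002226468773843}
scene {'fx': 482.2695440687713, 'fy': 482.2695440687713, 'cx': 318.770108280079, 'cy': 241.87097735711455, 'view': array([[-8.83235253e-01,  4.68930043e-01, -3.21152449e-04,
         4.66605764e-01],
       [-3.96673360e-01, -7.46773337e-01,  5.33835021e-01,
         6.47150340e-02],
       [ 2.50091451e-01,  4.71629302e-01,  8.45588592e-01,
        -1.30302123e+00],
       [ 0.0000000
[... 200 characters left out ...]
18199, -0.9999122 ,  0.00848026, -0.05389914],
       [ 0.99369129, -0.00917068,  0.11177438, -0.48715267],
       [-0.11168679,  0.00956485,  0.99369743, -1.0754385 ],
       [ 0.        ,  0.        ,  0.        ,  1.        ]])}
wrist {'fx': 338.3357371072235, 'fy': 338.3357371072235, 'cx': 319.627797892401, 'cy': 237.19853469275336, 'tool_from_camera': array([[ 6.35004305e-04,  9.51720126e-01,  3.06966444e-01,
         7.96210857e-02],
       [ 9.99998224e-01, -1.14898089e-03,  1.49366509e-03,
         3.64324528e-04],
       [ 1.77424971e-03,  3.06964951e-01, -9.51719166e-01,
        -1.42638232e-01],
       [ 0.00000000e+00,  0.00000000e+00,  0.00000000e+00,
         1.00000000e+00]])}
```

View pics/scene0.png

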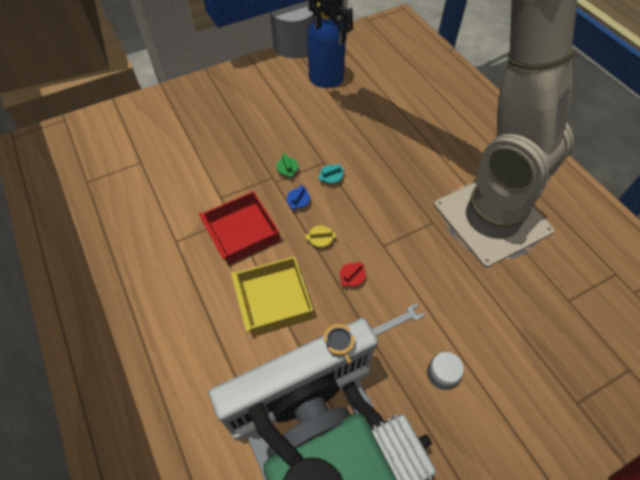

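View pics/top0.png

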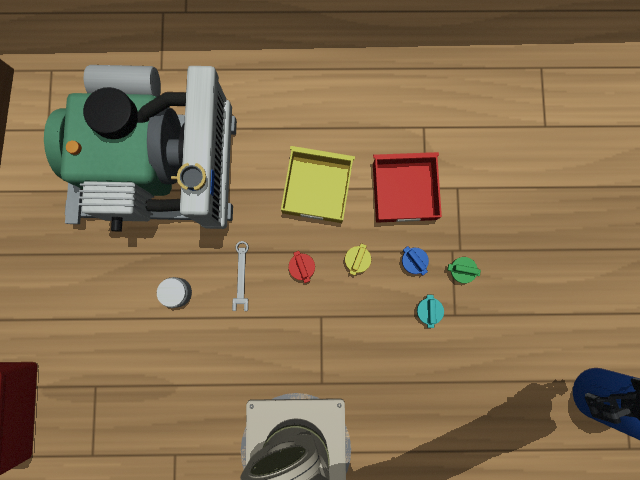

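View pics/wrist0.png

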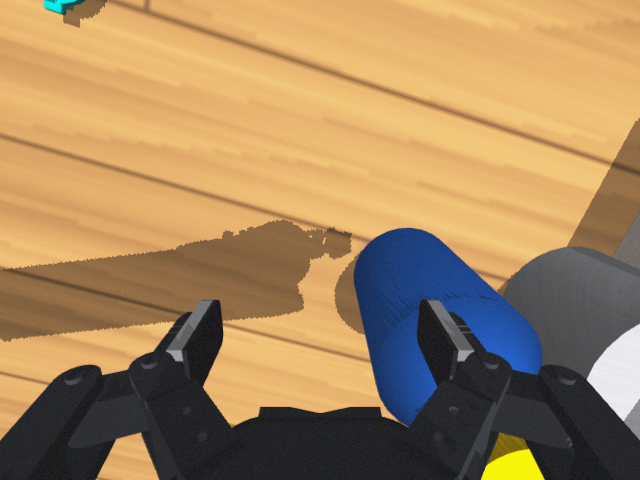

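Top view: red cap (302,267), yellow cap (358,260), blue cap (415,261), with green (463,270) and cyan (431,311) look-alikes. The open neck is at (192,177), the yellow bin (318,185), the red bin (407,187), the tin (173,293) and the spanner (241,276). "Blue" fits (415,261): it is pure blue, and the cyan one is a decoy. I'll measure and make enlarged crops.

```bash
cat > h.py <<'E'
import numpy as np, cv2
from workcell import manip
from scipy.spatial.transform import Rotation as R
def camera(name,obs=None):
    c=manip.calibration(name)
    if name!="wrist":
        V=np.array(c["view"]); W=np.linalg.inv(V)
    else:
        T=np.eye(4);T[:3,:3]=R.from_quat(obs["ee_rot"]).as_matrix();T[:3,3]=obs["position"]
        W=T@np.array(c["tool_from_camera"])
    return c,W
def ray(c,W,u,v):
    d=np.array([(u-c["cx"])/c["fx"],-(v-c["cy"])/c["fy"],-1]); return W[:3,3],W[:3,:3]@d
def plane(c,W,u,v,z):
    o,d=ray(c,W,u,v); return o+d*(z-o[2])/d[2]
def proj(c,W,p):
    q=np.linalg.inv(W)@np.append(p,1); return np.array([c["cx"]-c["fx"]*q[0]/q[2],c["cy"]+c["fy"]*q[1]/q[2]])
E
python3 - <<'E'
from h import *
im=cv2.imread("pics/top0.png"); c,W=camera("top"); print(W[:3,3])
print("tcp px",proj(c,W,[.177,-.599,.23]), [proj(*camera("scene"),[.177,-.599,.23])])
for n,(u,v) in dict(red=(302,267),yel=(358,260),blue=(415,261),green=(463,270),cyan=(431,311)).items(): print(n,plane(c,W,u,v,.03))
for n,(u,v) in dict(redbin=(407,187),yelbin=(318,185)).items(): print(n,plane(c,W,u,v,.03))
print("neck",plane(c,W,192,177,.262),"tin",plane(c,W,173,293,.055),"span",plane(c,W,241,276,0.005))
cr=im[225:335,280:490]; cv2.imwrite("pics/crop0.png",cv2.resize(cr,None,fx=3.8,fy=3.8,interpolation=cv2.INTER_CUBIC))
cr=im[145:215,150:240]; cv2.imwrite("pics/crop1.png",cv2.resize(cr,None,fx=7,fy=7,interpolation=cv2.INTER_CUBIC))
E
```

```text
[ 0.36341829 -0.04807552  1.12356873]
tcp px [604.1594327  387.82394689] [array([329.26584269,  39.69112499])]
red [ 0.42329279 -0.02099798  0.03      ]
yel [ 0.4387171  -0.15488862  0.03      ]
blue [ 0.43501369 -0.29126531  0.03      ]
green [ 0.41239165 -0.40538879  0.03      ]
cyan [ 0.31635745 -0.32512755  0.03      ]
redbin [ 0.61559811 -0.2778798   0.03      ]
yelbin [ 0.62233866 -0.06118292  0.03      ]
neck [0.58501615 0.18281481 0.262     ] tin [0.36480699 0.27648164 0.055     ] span [0.40423976 0.12792078 0.005     ]
```

View pics/crop0.png

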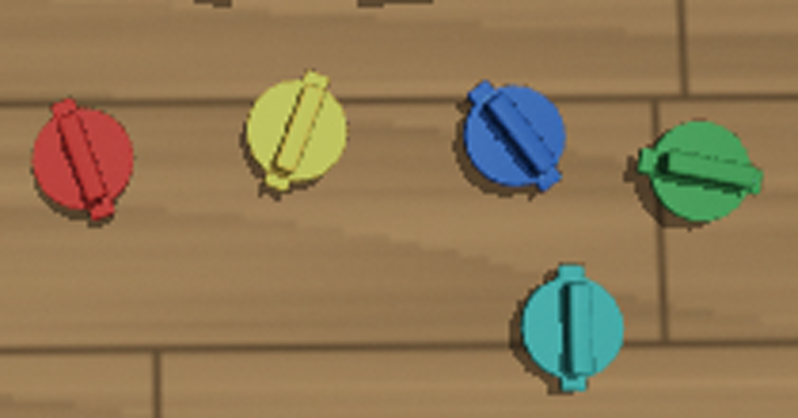

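View pics/crop1.png

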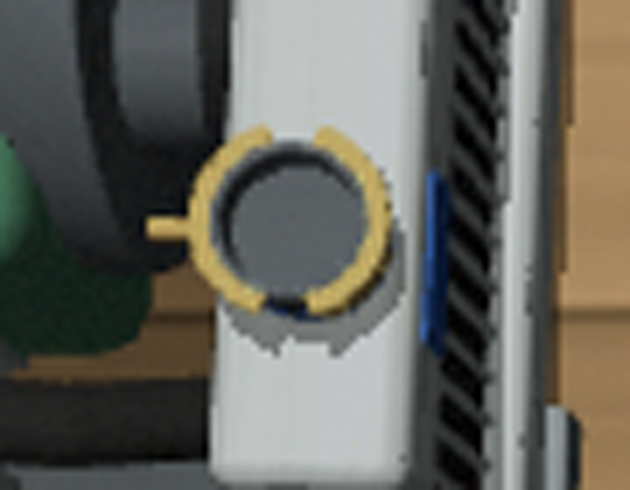

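Blue cap confirmed at (415,261), pure blue. The neck is the brass flange at (191,177) with the blue band at (217,182), notches roughly along world x. Next I'll work out the first move, to above the red cap.

```bash
cat >> h.py <<'E'
def tgt(x,y,z,yaw,pr=True):
    """row (shift, rotvec) in tool axes to reach TCP x,y,z with tool down and tool-x at yaw deg"""
    o=manip.get_obs(); R0=R.from_quat(o["ee_rot"])
    s=R0.inv().apply(np.array([x,y,z])-o["position"])
    a=np.radians(yaw); X=np.array([np.cos(a),np.sin(a),0]); Z=np.array([0,0,-1.]); Y=np.cross(Z,X)
    rv=(R0.inv()*R.from_matrix(np.stack([X,Y,Z],1))).as_rotvec()
    if pr: print("shift",s.round(4),"rot",rv.round(4))
    return s,rv
def stat():
    o=manip.get_obs(); M=R.from_quat(o["ee_rot"]).as_matrix()
    print("t %.2f"%o["clock"],"p",o["position"].round(4),"yaw %.2f"%np.degrees(np.arctan2(M[1,0],M[0,0])),"tilt",M[:2,2].round(4),"F",o["ft_force"].round(2),"T",o["torque"].round(2),"g %.4f"%(o["grip_width"]*.0854),"q",o["joint_pos"].round(2))
    return o
E
python3 - <<'E'
from h import *
stat(); tgt(.423,-.021,.2,22)
im=cv2.imread("pics/top0.png"); c,W=camera("top")
# neck angle
a=plane(c,W,150+293/7,145+135/7,.262);b=plane(c,W,150+287/7,145+300/7,.262);d=a-b;print("neck yaw",np.degrees(np.arctan2(d[1],d[0])),(a+b)/2)
E
```

```text
t 0.15 p [ 0.1773 -0.599   0.2307] yaw 16.50 tilt [-0.0004  0.001 ] F [ 0.11 -0.32 -0.85] T [ 0.    0.01 -0.02] g 0.0853 q [ 1.26  0.33 -0.06  1.46  0.02  1.35 -0.09]
shift [ 0.3997 -0.4844  0.0312] rot [-0.0011 -0.     -0.0961]
neck yaw -0.860019028259038 [0.5869119  0.18394309 0.262     ]
```

```bash
python3 -m handwheel '[[[0,0,-0.05,0,0,0,0.0854],[0.05,-0.06,-0.05,0,0,0,0.0854],[0.09,-0.11,-0.05,0,0,-0.096,0.0854],[0.13,-0.16,-0.04,0,0,-0.096,0.0854],[0.17,-0.21,-0.02,0,0,-0.096,0.0854],[0.21,-0.26,0,0,0,-0.096,0.0854],[0.25,-0.31,0.01,0,0,-0.096,0.0854],[0.29,-0.36,0.03,0,0,-0.096,0.0854]]]' 60; python3 -c "
from h import *
stat(); tgt(.423,-.021,.2,22)"
```

```text
clock: 1.15
position: [0.3411, -0.201, 0.2104]
ee_rot: [0.982, 0.191, 0.0, 0.001]
ft_force: [2.0, -0.5, -0.3]
grip_width: 1.004
t 1.15 p [ 0.3411 -0.201   0.2104] yaw 21.99 tilt [ 0.0006 -0.001 ] F [ 1.98 -0.51 -0.28] T [ 0.   -0.01 -0.03] g 0.0857 q [ 0.92 -0.15 -0.45  2.02 -0.07  1.26 -0.69]
shift [ 0.1433 -0.1362  0.0102] rot [ 0.0011 -0.0002 -0.0002]
```

```bash
python3 -m handwheel '[[[0.04,-0.037,0,0,0,0,0.0854],[0.08,-0.075,0,0,0,0,0.0854],[0.121,-0.113,0,0,0,0,0.0854],[0.121,-0.113,0,0,0,0,0.0854],[0.121,-0.113,0,0,0,0,0.0854]]]'; python3 - <<'E'
from h import *
o=stat(); np.save("w1.npy",np.r_[o["position"],o["ee_rot"]]); cv2.imwrite("pics/w1.png",manip.camera("wrist"))
E
```

```text
clock: 1.78
position: [0.4103, -0.0531, 0.2104]
ee_rot: [0.982, 0.191, -0.0, 0.0]
ft_force: [-0.7, -0.5, 0.4]
grip_width: 1.004
t 1.77 p [ 0.4103 -0.0531  0.2104] yaw 22.00 tilt [-0.0005 -0.0002] F [-0.72 -0.54  0.41] T [-0.03  0.01  0.  ] g 0.0857 q [ 0.77 -0.11 -0.69  1.97 -0.07  1.26 -1.08]
```

View pics/w1.png

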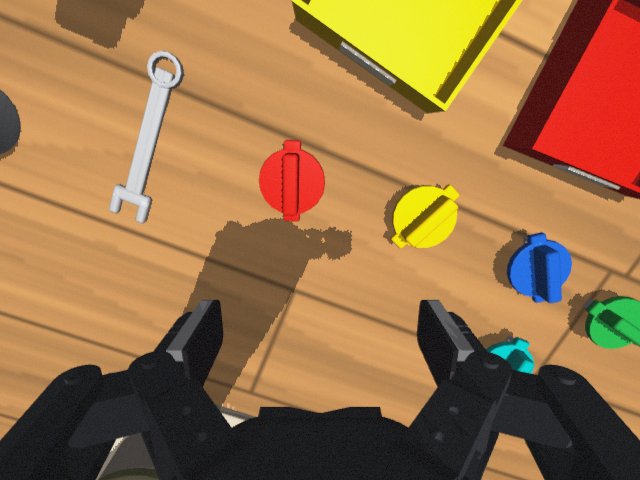

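Wrist picture: red cap (292,181) with its bar vertical, yellow (425,217), blue (541,268), spanner at left (147,140), bins at the top. I'll rectify each cap's contour onto the disc plane and fit centre and ear direction.

```bash
cat >> h.py <<'E'
from scipy.optimize import least_squares
HS={"red":[(0,6),(174,180)],"yellow":[(22,34)],"blue":[(106,125)]}
def cap(im,c,W,col,near,zd=.028,win=60,dbg=None):
    hsv=cv2.cvtColor(im,cv2.COLOR_BGR2HSV); m=np.zeros(im.shape[:2],np.uint8)
    for a,b in HS[col]: m|=cv2.inRange(hsv,(a,110,50),(b,255,255))
    w=np.zeros_like(m); w[max(0,near[1]-win):near[1]+win,max(0,near[0]-win):near[0]+win]=255; m&=w
    m=cv2.morphologyEx(m,cv2.MORPH_CLOSE,np.ones((3,3)))
    cs=[k for k in cv2.findContours(m,cv2.RETR_EXTERNAL,cv2.CHAIN_APPROX_NONE)[0] if cv2.contourArea(k)>100]
    k=min(cs,key=lambda k:abs(cv2.pointPolygonTest(k,tuple(map(float,near)),True)) if cv2.pointPolygonTest(k,tuple(map(float,near)),False)<0 else -1)
    P=np.array([plane(c,W,u,v,zd)[:2] for u,v in k[:,0]])
    r=least_squares(lambda q:np.hypot(*(P-q[:2]).T)-.032,P.mean(0),loss="cauchy",f_scale=.001)
    d=P-r.x; rr=np.hypot(*d.T); far=d[rr>.036]
    ang=np.arctan2(far[:,1],far[:,0]); th=np.angle(np.exp(2j*ang).mean())/2
    # ear tips
    u=np.array([np.cos(th),np.sin(th)]); s=d@u
    print(col,"centre",r.x.round(4),"bar yaw %.1f"%np.degrees(th),"ext along %.4f %.4f"%(s.min(),s.max()),"n",len(far),"med res %.4f"%np.median(abs(rr[rr<.034]-.032)))
    return r.x,np.degrees(th)
E
python3 - <<'E'
from h import *
w=np.load("w1.npy"); o=dict(position=w[:3],ee_rot=w[3:]); im=cv2.imread("pics/w1.png"); c,W=camera("wrist",o)
cap(im,c,W,"red",(292,181));cap(im,c,W,"yellow",(425,217));cap(im,c,W,"blue",(541,268),win=45)
im=cv2.imread("pics/top0.png"); c,W=camera("top")
cap(im,c,W,"red",(302,267),win=25);cap(im,c,W,"yellow",(358,260),win=25);cap(im,c,W,"blue",(415,261),win=25)
p,y=cap(im,c,W,"red",(302,267),win=25)
E
```

```text
red centre [ 0.4284 -0.0166] bar yaw 19.6 ext along -0.0389 0.0388 n 41 med res 0.0008
yellow centre [ 0.4451 -0.1506] bar yaw -21.7 ext along -0.0384 0.0387 n 31 med res 0.0004
blue centre [ 0.4413 -0.2861] bar yaw 46.2 ext along -0.0463 0.0392 n 58 med res 0.0007
red centre [ 0.4251 -0.0187] bar yaw 19.5 ext along -0.0394 0.0380 n 14 med res 0.0014
yellow centre [ 0.4414 -0.1544] bar yaw -22.3 ext along -0.0395 0.0388 n 15 med res 0.0008
blue centre [ 0.4369 -0.2919] bar yaw 37.5 ext along -0.0378 0.0388 n 12 med res 0.0014
red centre [ 0.4251 -0.0187] bar yaw 19.5 ext along -0.0394 0.0380 n 14 med res 0.0014
```

```bash
python3 -c "
from h import *
stat(); tgt(.4275,-.017,.031,19.6)"
```

```text
t 1.82 p [ 0.4101 -0.0536  0.2104] yaw 21.92 tilt [-0.0005 -0.0002] F [ 0.63 -0.5  -0.04] T [-0.    0.02  0.05] g 0.0852 q [ 0.77 -0.11 -0.69  1.97 -0.07  1.26 -1.08]
shift [ 0.0299 -0.0275  0.1794] rot [0.     0.0005 0.0405]
```

```bash
python3 -m handwheel '[[[0.03,-0.0275,0.04,0,0,0.04,0.0854],[0.03,-0.0275,0.095,0,0,0.04,0.0854],[0.03,-0.0275,0.145,0,0,0.04,0.07],[0.03,-0.0275,0.17,0,0,0.04,0.06],[0.03,-0.0275,0.179,0,0,0.04,0.05],[0.03,-0.0275,0.179,0,0,0.04,0],[0.03,-0.0275,0.179,0,0,0.04,0],[0.03,-0.0275,0.179,0,0,0.04,0]]]' 60; python3 - <<'E'
from h import *
o=stat();  cv2.imwrite("pics/w2.png",manip.camera("wrist"))
E
```

```text
clock: 2.82
position: [0.4289, -0.0164, 0.0326]
ee_rot: [0.985, 0.171, 0.001, 0.001]
ft_force: [0.5, -0.7, 3.0]
grip_width: 0.148
t 2.83 p [ 0.4289 -0.0164  0.0326] yaw 19.68 tilt [ 0.002 -0.001] F [ 0.52 -0.73  3.03] T [-0.27 -0.    0.03] g 0.0126 q [ 0.66  0.21 -0.77  2.13  0.2   0.86 -1.45]
```

View pics/w2.png

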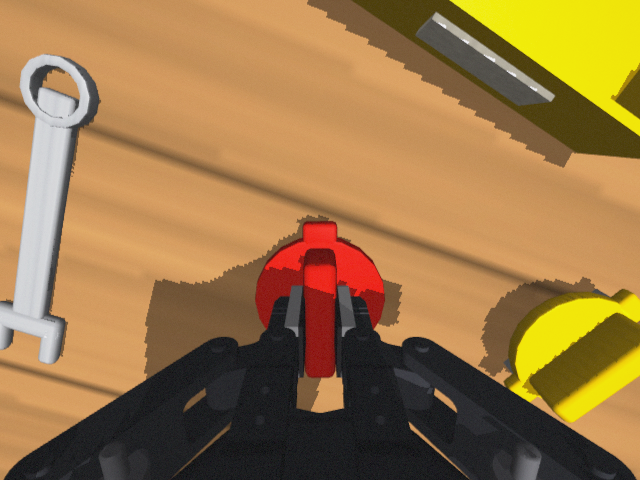

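```bash
python3 - <<'E'
from h import *
c,W=camera("top")
hsv=cv2.cvtColor(cv2.imread("pics/top0.png"),cv2.COLOR_BGR2HSV)
for n in ["red","yellow"]:
    m=np.zeros((480,640),np.uint8)
    for a,b in HS[n]: m|=cv2.inRange(hsv,(a,90,40),(b,255,255))
    m[:130]=0;m[235:]=0;m[:,:260]=0;m[:,450:]=0
    k=max(cv2.findContours(m,0,1)[0],key=cv2.contourArea); r=cv2.minAreaRect(k); print(n,r,plane(c,W,*r[0],.05))
tgt(.62,-.274,.12,20)
E
```

```text
red ((406.60211181640625, 186.77732849121094), (68.0494155883789, 65.98731231689453), 87.22978973388672) [ 0.61153664 -0.27274143  0.05      ]
yellow ((316.9239501953125, 183.97158813476562), (65.2534408569336, 68.56547546386719), 9.162347793579102) [ 0.62013025 -0.0583988   0.05      ]
shift [ 0.0934  0.307  -0.0869] rot [ 0.0015 -0.0014 -0.0056]
```

```bash
python3 -m handwheel '[[[0,0,-0.05,0,0,0,0],[0,0,-0.09,0,0,0,0],[0.015,0.055,-0.095,0,0,0,0],[0.033,0.11,-0.095,0,0,0,0],[0.05,0.165,-0.095,0,0,0,0],[0.066,0.22,-0.095,0,0,0,0],[0.082,0.275,-0.095,0,0,0,0],[0.088,0.302,-0.095,0,0,0,0]]]'; python3 -m handwheel '[[[0,0,0,0,0,0,0],[0,0,0,0,0,0,0]]]';  python3 - <<'E'
from h import *
o=stat();  cv2.imwrite("pics/w3.png",manip.camera("wrist"));tgt(.615,-.27,.045,20)
E
```

```text
clock: 3.88
position: [0.6133, -0.2738, 0.126]
ee_rot: [0.985, 0.17, -0.0, 0.0]
ft_force: [0.0, 0.7, -0.3]
grip_width: 0.145
clock: 4.12
position: [0.6125, -0.2696, 0.1266]
ee_rot: [0.985, 0.172, -0.0, -0.0]
ft_force: [0.6, -0.2, -0.6]
grip_width: 0.145
t 4.12 p [ 0.6125 -0.2696  0.1266] yaw 19.75 tilt [-0.0002  0.0007] F [ 0.6  -0.2  -0.59] T [ 0.06 -0.02 -0.04] g 0.0124 q [ 0.77  0.57 -0.6   1.43  0.33  1.24 -1.09]
shift [0.0021 0.0015 0.0818] rot [-0.0004 -0.0001 -0.0038]
```

View pics/w3.png

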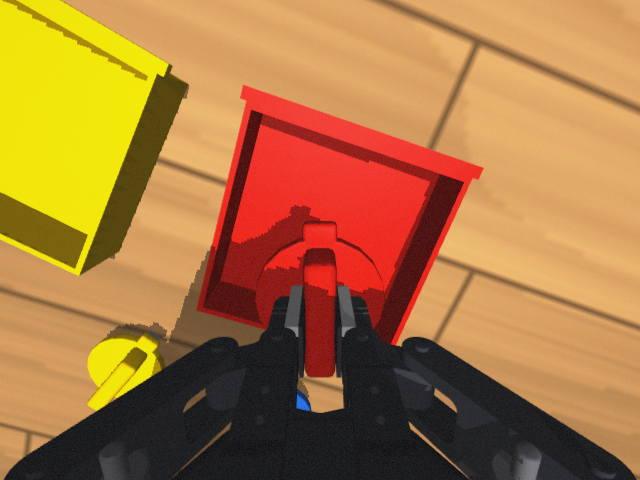

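```bash
python3 - <<'E'
from h import *
c,W=camera("wrist",manip.get_obs())
P=[plane(c,W,u,v,.05) for u,v in [(242,88),(482,172),(198,310)]]
print(P,(P[1]+P[2])/2)
E
```

```text
[array([ 0.69318387, -0.19107016,  0.05      ]), array([ 0.69755205, -0.34938795,  0.05      ]), array([ 0.5378638, -0.2015449,  0.05     ])] [ 0.61770793 -0.27546642  0.05      ]
```

```bash
python3 -m handwheel '[[[0.004,0.006,0.05,0,0,0,0],[0.004,0.006,0.082,0,0,0,0],[0.004,0.006,0.084,0,0,0,0],[0.004,0.006,0.084,0,0,0,0.045],[0.004,0.006,0.084,0,0,0,0.045],[0.004,0.006,0.05,0,0,0,0.045],[0.004,0.006,0,0,0,0,0.06],[0.004,0.006,-0.02,0,0,0,0.0854]]]'; python3 - <<'E'
from h import *
o=stat();  cv2.imwrite("pics/w4.png",manip.camera("wrist"));tgt(.432,-.190,.14,-21)
E
```

```text
clock: 5.18
position: [0.6203, -0.2753, 0.1516]
ee_rot: [0.985, 0.171, 0.003, 0.002]
ft_force: [0.1, 0.1, -0.1]
grip_width: 0.888
t 5.17 p [ 0.6203 -0.2753  0.1516] yaw 19.70 tilt [ 0.0058 -0.0025] F [ 0.13  0.08 -0.06] T [ 0.04 -0.05 -0.07] g 0.0758 q [ 0.77  0.56 -0.6   1.38  0.32  1.28 -1.08]
shift [-0.1489 -0.1441  0.0114] rot [ 0.0031 -0.0072  0.7103]
```

View pics/w4.png

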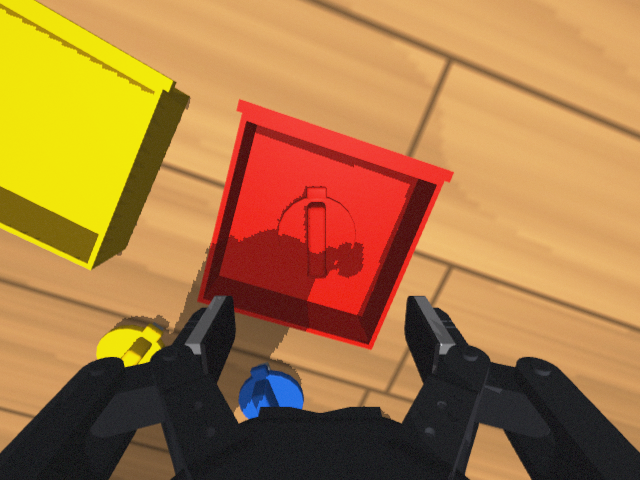

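```bash
python3 - <<'E'
from h import *
tgt(.4455,-.151,.12,-22)
E
```

```text
shift [-0.1232 -0.1764  0.0314] rot [ 0.0031 -0.0072  0.7278]
```

```bash
python3 -m handwheel '[[[-0.035,-0.05,-0.005,0,0,0.15,0.0854],[-0.07,-0.1,0,0,0,0.32,0.0854],[-0.1,-0.14,0.01,0,0,0.5,0.0854],[-0.123,-0.176,0.02,0,0,0.66,0.0854],[-0.123,-0.176,0.03,0,0,0.727,0.0854],[-0.123,-0.176,0.03,0,0,0.727,0.0854],[-0.123,-0.176,0.03,0,0,0.727,0.0854]]]'; python3 - <<'E'
from h import *
o=stat();  im=manip.camera("wrist");cv2.imwrite("pics/w5.png",im);c,W=camera("wrist",o)
print(proj(c,W,[.445,-.151,.028]))
E
```

```text
clock: 6.1
position: [0.4439, -0.1509, 0.117]
ee_rot: [0.982, -0.19, 0.0, -0.0]
ft_force: [-0.2, -0.1, -0.2]
grip_width: 0.998
t 6.10 p [ 0.4439 -0.1509  0.117 ] yaw -21.87 tilt [ 0.0007 -0.    ] F [-0.22 -0.09 -0.18] T [-0.03 -0.02 -0.04] g 0.0852 q [ 0.81  0.14 -0.61  1.97  0.09  1.06 -1.79]
[319.97215715 241.99712286]
```

View pics/w5.png

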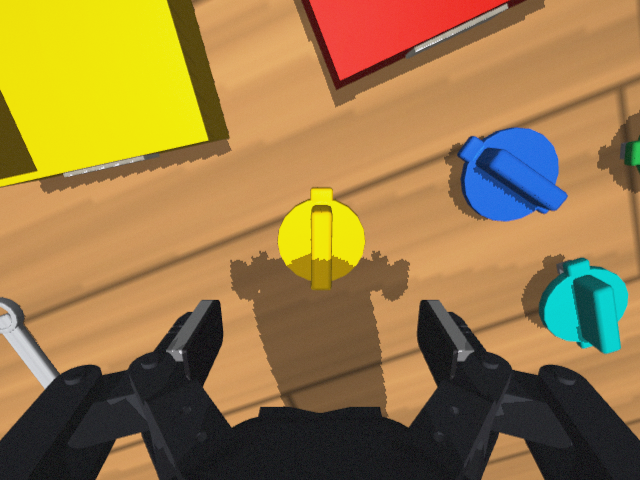

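Yellow cap sits at (321,241), bar vertical and centred between the jaws. Descend 85 mm and grip.

```bash
python3 -m handwheel '[[[0.001,0,0.045,0,0,0,0.07],[0.001,0,0.075,0,0,0,0.055],[0.001,0,0.085,0,0,0,0.04],[0.001,0,0.085,0,0,0,0],[0.001,0,0.085,0,0,0,0],[0.001,0,0.085,0,0,0,0],[0.001,0,0.04,0,0,0,0],[0.001,0,0,0,0,0,0]]]' 60; python3 - <<'E'
from h import *
o=stat(); tgt(.624,-.054,.13,-10); c,W=camera("wrist",o); im=manip.camera("wrist");cv2.imwrite("pics/w6.png",im)
im=cv2.imread("pics/w5.png")
E
```

```text
clock: 7.15
position: [0.4443, -0.151, 0.1183]
ee_rot: [0.982, -0.19, 0.0, -0.0]
ft_force: [0.7, 0.5, -1.0]
grip_width: 0.147
t 7.15 p [ 0.4443 -0.151   0.1183] yaw -21.94 tilt [ 0.0004 -0.0001] F [ 0.68  0.45 -1.05] T [-0.05 -0.07 -0.04] g 0.0125 q [ 0.82  0.14 -0.62  1.97  0.09  1.06 -1.8 ]
shift [ 0.1304 -0.1571 -0.0117] rot [-0.     -0.0004 -0.2084]
```

```bash
python3 -m handwheel '[[[0.02,-0.025,-0.02,0,0,-0.05,0],[0.05,-0.06,-0.02,0,0,-0.1,0],[0.08,-0.1,-0.02,0,0,-0.2,0],[0.11,-0.135,-0.02,0,0,-0.21,0],[0.13,-0.157,-0.02,0,0,-0.21,0],[0.13,-0.157,-0.02,0,0,-0.21,0],[0.13,-0.157,-0.02,0,0,-0.21,0]]]'; python3 - <<'E'
from h import *
o=stat();  cv2.imwrite("pics/w7.png",manip.camera("wrist"))
E
```

```text
clock: 8.07
position: [0.6231, -0.0546, 0.1365]
ee_rot: [0.996, -0.087, -0.0, 0.0]
ft_force: [-0.4, -0.6, -0.8]
grip_width: 0.145
t 8.07 p [ 0.6231 -0.0546  0.1365] yaw -9.94 tilt [-0.0004 -0.0005] F [-0.36 -0.59 -0.76] T [0.01 0.03 0.04] g 0.0124 q [ 0.52  0.48 -0.67  1.55  0.31  1.22 -1.94]
```

View pics/w7.png

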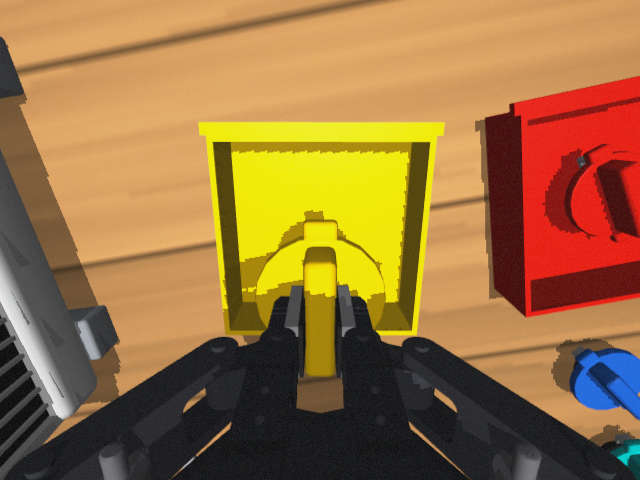

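```bash
python3 - <<'E'
from h import *
c,W=camera("wrist",manip.get_obs())
P=np.array([plane(c,W,u,v,.055) for u,v in [(201,125),(443,125),(223,334),(419,334)]])
print(P,P.mean(0))
E
```

```text
[[ 0.71605938  0.00492777  0.055     ]
 [ 0.68979065 -0.14506902  0.055     ]
 [ 0.56592106  0.03075719  0.055     ]
 [ 0.54001096 -0.1174843   0.055     ]] [ 0.62794551 -0.05671709  0.055     ]
```

```bash
python3 -m handwheel '[[[0.005,0.001,0.05,0,0,0,0],[0.005,0.001,0.09,0,0,0,0],[0.005,0.001,0.093,0,0,0,0],[0.005,0.001,0.093,0,0,0,0.045],[0.005,0.001,0.093,0,0,0,0.045],[0.005,0.001,0.05,0,0,0,0.045],[0.005,0.001,0,0,0,0,0.06],[0.005,0.001,-0.02,0,0,0,0.0854]]]'; python3 - <<'E'
from h import *
o=stat();  cv2.imwrite("pics/w8.png",manip.camera("wrist"));tgt(.585,.183,.36,170)
E
```

```text
clock: 9.12
position: [0.6301, -0.0557, 0.1615]
ee_rot: [0.996, -0.086, 0.003, 0.0]
ft_force: [0.2, 0.4, 0.2]
grip_width: 0.896
t 9.12 p [ 0.6301 -0.0557  0.1615] yaw -9.92 tilt [ 0.0064 -0.0009] F [0.19 0.36 0.15] T [-0.02  0.08  0.01] g 0.0766 q [ 0.52  0.47 -0.67  1.51  0.3   1.26 -1.93]
shift [-0.0845 -0.2274 -0.1979] rot [ 1.1900e-02 -3.0000e-04 -3.1403e+00]
```

View pics/w8.png

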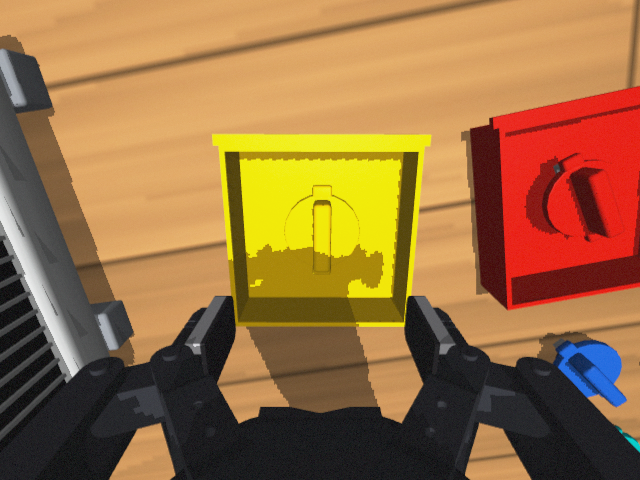

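Both caps lie released near the centres of their bins. Next, hover over the blue cap.

```bash
python3 - <<'E'
from h import *
tgt(.4405,-.287,.12,41)
E
```

```text
shift [-0.1476  0.2605  0.0415] rot [ 0.0032 -0.0071 -0.8889]
```

```bash
python3 -m handwheel '[[[-0.02,0.045,0,0,0,-0.15,0.0854],[-0.045,0.09,0,0,0,-0.32,0.0854],[-0.075,0.14,0,0,0,-0.5,0.0854],[-0.105,0.19,0.01,0,0,-0.66,0.0854],[-0.13,0.235,0.02,0,0,-0.83,0.0854],[-0.147,0.26,0.04,0,0,-0.89,0.0854],[-0.147,0.26,0.04,0,0,-0.89,0.0854],[-0.147,0.26,0.04,0,0,-0.89,0.0854]]]'; python3 - <<'E'
from h import *
o=stat();  im=manip.camera("wrist");cv2.imwrite("pics/w9.png",im);c,W=camera("wrist",o)
u=proj(c,W,[.440,-.287,.028]); print(u); p,y=cap(im,c,W,"blue",tuple(u.astype(int)),win=80); tgt(p[0],p[1],.031,y)
E
```

```text
clock: 10.18
position: [0.4394, -0.2861, 0.1169]
ee_rot: [0.936, 0.351, 0.0, 0.0]
ft_force: [1.0, 1.3, -0.0]
grip_width: 0.998
t 10.18 p [ 0.4394 -0.2861  0.1169] yaw 41.07 tilt [ 0.0007 -0.    ] F [ 0.99  1.34 -0.05] T [ 0.01 -0.    0.  ] g 0.0853 q [ 1.15  0.3  -0.76  1.83  0.23  1.1  -0.54]
[320.48935486 243.78933287]
blue centre [ 0.441  -0.2886] bar yaw 36.7 ext along -0.0383 0.0388 n 53 med res 0.0008
shift [-0.001   0.0029  0.0862] rot [ 0.0009 -0.0006  0.0777]
```

View pics/w9.png

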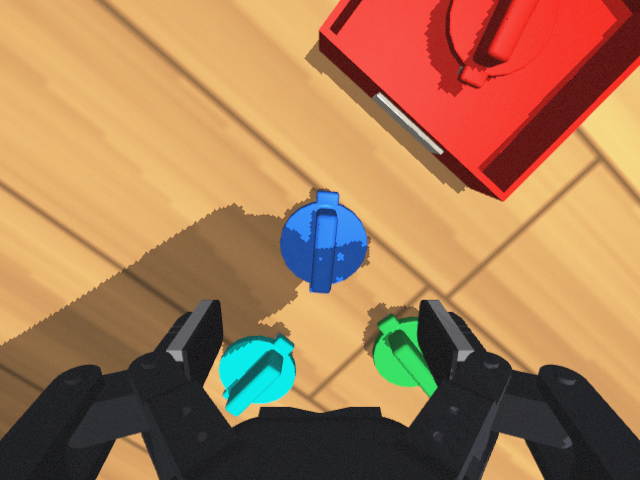

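```bash
python3 -m handwheel '[[[-0.001,0.0025,0.04,0,0,0.077,0.07],[-0.001,0.0025,0.075,0,0,0.077,0.055],[-0.001,0.0025,0.086,0,0,0.077,0.04],[-0.001,0.0025,0.086,0,0,0.077,0.03],[-0.001,0.0025,0.086,0,0,0.077,0],[-0.001,0.0025,0.086,0,0,0.077,0],[-0.001,0.0025,0.086,0,0,0.077,0]]]' 80; python3 - <<'E'
from h import *
stat()
E
python3 -m handwheel '[[[0,0,0,0,0,0,0],[0,0,-0.05,0,0,0,0],[0,0,-0.1,0,0,0,0],[0,0,-0.15,0,0,0,0],[0,0,-0.2,0,0,0,0],[0,0,-0.25,0,0,0,0],[0,0,-0.3,0,0,0,0],[0,0,-0.3,0,0,0,0]]]' 80
python3 - <<'E'
from h import *
o=stat();  im=manip.camera("wrist");cv2.imwrite("pics/w10.png",im);tgt(.65,.185,.36,180)
E
```

```text
clock: 11.1
position: [0.4406, -0.2896, 0.0316]
ee_rot: [0.949, 0.315, 0.001, 0.001]
ft_force: [1.9, -0.0, 2.2]
grip_width: 0.14
t 11.10 p [ 0.4406 -0.2896  0.0316] yaw 36.67 tilt [ 0.0021 -0.0012] F [ 1.87 -0.04  2.17] T [ 0.07 -0.49 -0.03] g 0.0120 q [ 1.09  0.42 -0.7   1.89  0.33  0.94 -0.69]
clock: 12.1
position: [0.4405, -0.2898, 0.3338]
ee_rot: [0.949, 0.314, 0.001, 0.002]
ft_force: [-0.4, -0.4, -1.8]
grip_width: 0.14
t 12.10 p [ 0.4405 -0.2898  0.3338] yaw 36.64 tilt [ 0.0036 -0.0034] F [-0.37 -0.39 -1.82] T [-0.01  0.03  0.03] g 0.0119 q [ 1.2   0.14 -0.78  1.52  0.1   1.52 -0.51]
shift [ 0.4519 -0.2553 -0.029 ] rot [ 6.0000e-04  2.1000e-03 -2.5023e+00]
```

View pics/w10.png

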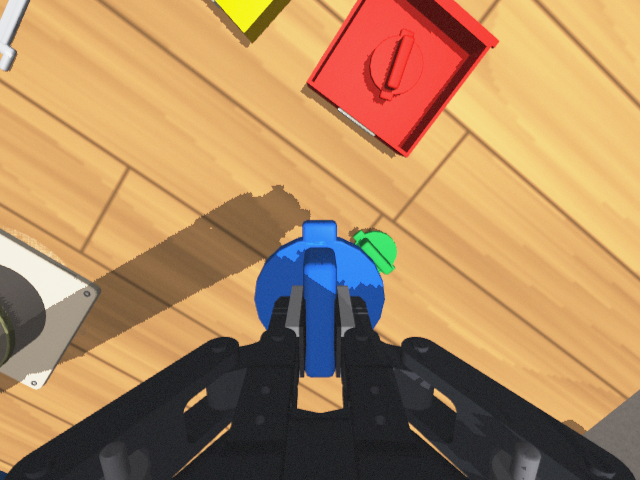

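```bash
python3 - <<'E'
from h import *
w=manip.get_obs(); im=cv2.imread("pics/w10.png"); c,W=camera("wrist",w)
p,y=cap(im,c,W,"blue",(320,270),zd=w["position"][2]-.0036,win=90)
M=R.from_quat(w["ee_rot"]).as_matrix(); print((M.T@(np.r_[p,0]-w["position"]))[:2])
E
python3 -m handwheel '[[[0.04,-0.025,-0.01,0,0,-0.18,0],[0.09,-0.05,-0.02,0,0,-0.36,0],[0.14,-0.08,-0.03,0,0,-0.54,0],[0.19,-0.11,-0.03,0,0,-0.72,0],[0.24,-0.14,-0.03,0,0,-0.9,0],[0.29,-0.17,-0.03,0,0,-1.08,0],[0.34,-0.2,-0.03,0,0,-1.26,0],[0.34,-0.2,-0.03,0,0,-1.44,0]]]'
python3 - <<'E'
from h import *
o=stat();tgt(.665,.185,.37,180)
E
```

```text
blue centre [ 0.4408 -0.289 ] bar yaw 36.6 ext along -0.0346 0.0392 n 43 med res 0.0028
[ 0.00123348 -0.00031982]
clock: 13.15
position: [0.5919, 0.0807, 0.3581]
ee_rot: [0.499, 0.866, -0.0, -0.002]
ft_force: [0.1, -0.9, -1.6]
grip_width: 0.137
t 13.15 p [0.5919 0.0807 0.3581] yaw 120.10 tilt [-0.0038  0.0021] F [ 0.1  -0.93 -1.59] T [-0.04 -0.05 -0.02] g 0.0117 q [ 0.58  0.44 -1.14  1.27  0.4   1.67  0.05]
shift [ 0.0536  0.1155 -0.0119] rot [-0.     -0.0045 -1.0455]
```

```bash
python3 -m handwheel '[[[0.01,0.02,-0.012,0,0,-0.18,0],[0.02,0.04,-0.012,0,0,-0.36,0],[0.03,0.07,-0.012,0,0,-0.54,0],[0.04,0.09,-0.012,0,0,-0.72,0],[0.054,0.115,-0.012,0,0,-0.9,0],[0.054,0.115,-0.012,0,0,-1.045,0],[0.054,0.115,-0.012,0,0,-1.045,0],[0.054,0.115,-0.012,0,0,-1.045,0]]]'
python3 - <<'E'
from h import *
o=stat();np.save("w11.npy",np.r_[o["position"],o["ee_rot"]]);cv2.imwrite("pics/w11.png",manip.camera("wrist"));cv2.imwrite("pics/t11.png",manip.camera("top"))
E
```

```text
clock: 14.15
position: [0.667, 0.1769, 0.3717]
ee_rot: [0.01, 1.0, -0.0, -0.0]
ft_force: [-0.2, -0.2, -1.1]
grip_width: 0.142
t 14.15 p [0.667  0.1769 0.3717] yaw 178.84 tilt [-0.0009 -0.0009] F [-0.19 -0.16 -1.09] T [-0.06  0.    0.05] g 0.0121 q [ 0.26  0.71 -1.21  0.94  0.68  1.84  0.9 ]
```

View pics/w11.png

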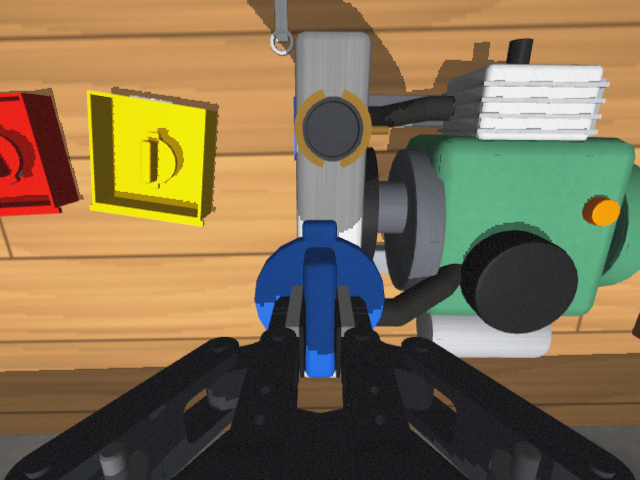

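```bash
cat >> h.py <<'E'
def neck(im,c,W,near,win=50,z=.262):
    hsv=cv2.cvtColor(im,cv2.COLOR_BGR2HSV); m=cv2.inRange(hsv,(12,90,60),(26,255,255))
    w=np.zeros_like(m);w[near[1]-win:near[1]+win,near[0]-win:near[0]+win]=255;m&=w
    v,u=np.nonzero(m); P=np.array([plane(c,W,a,b,z)[:2] for a,b in zip(u,v)])
    q=P.mean(0)
    for _ in range(30):   # outer circle from mask boundary
        d=np.hypot(*(P-q).T); P=P[d<.034]; 
        break
    k,_=cv2.findContours(m,cv2.RETR_LIST,cv2.CHAIN_APPROX_NONE); K=np.vstack(k)[:,0]
    B=np.array([plane(c,W,a,b,z)[:2] for a,b in K]); 
    for _ in range(6):
        d=np.hypot(*(B-q).T); S=B[(d>.0245)&(d<.031)]
        r=least_squares(lambda x:np.hypot(*(S-x[:2]).T)-x[2],[*q,.0275],loss="cauchy",f_scale=.0006); q=r.x[:2]
    d=P-q; rr=np.hypot(*d.T); d=d[(rr>.021)&(rr<.029)]; a=np.degrees(np.arctan2(d[:,1],d[:,0]))%360
    h,_=np.histogram(a,bins=180,range=(0,360)); empty=np.arange(180)[h<max(1,np.median(h)*.35)]*2+1
    print("neck",q.round(4),"r %.4f"%r.x[2],"gaps",empty, "n",len(d))
    return q
E
python3 - <<'E'
from h import *
w=np.load("w11.npy"); o=dict(position=w[:3],ee_rot=w[3:]); im=cv2.imread("pics/w11.png"); c,W=camera("wrist",o)
q=neck(im,c,W,(333,130)); M=R.from_quat(o["ee_rot"]).as_matrix(); print((M.T@(np.r_[q,0]-o["position"]))[:2])
im=cv2.imread("pics/top0.png"); c,W=camera("top"); neck(im,c,W,(192,177),win=25)
cr=cv2.imread("pics/w11.png")[80:180,280:390]; cv2.imwrite("pics/c11.png",cv2.resize(cr,None,fx=6,fy=6,interpolation=cv2.INTER_CUBIC))
E
```

```text
neck [0.5903 0.1839] r 0.0256 gaps [  1   3   5   7   9  11  13  15  17  19 157 159 161 163 165 167 169 171
 173 175 177 179 181 183 355 357 359] n 1345
[0.07652628 0.00586188]
neck [0.5762 0.1934] r 0.0280 gaps [  1   3   5   7   9  11  13  15  17  21  43  49  53  57  77  79  81  83
  85  87  89  91  93  95 135 141 155 157 159 161 163 165 167 169 171 173
 175 177 179 181 183 185 187 189 191 193 195 197 199 201 203 205 207 209
 211 213 215 217 219 221 223 225 227 257 261 265 269 273 275 277 279 281
 283 285 287 289 291 293 295 297 299 301 303 305 307 309 311 313 315 317
 319 321 323 325 327 329 331 333 335 337 339 341 343 345 347 349 351 353
 355 357 359] n 111
```

View pics/c11.png

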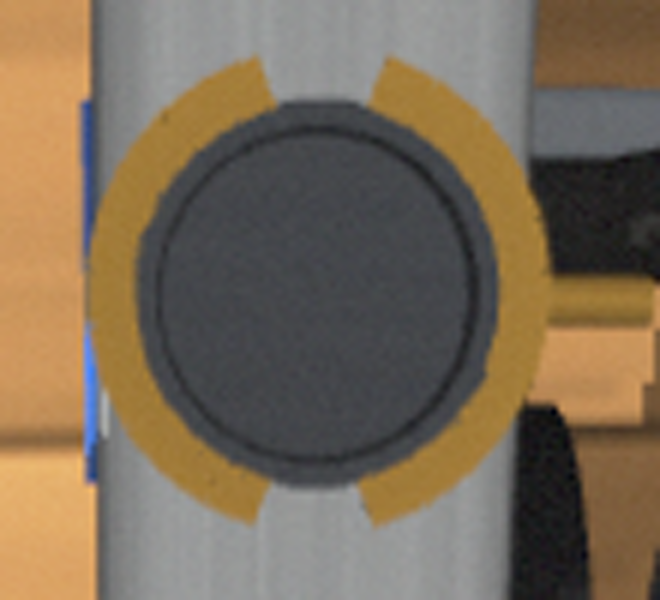

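View pics/t11.png

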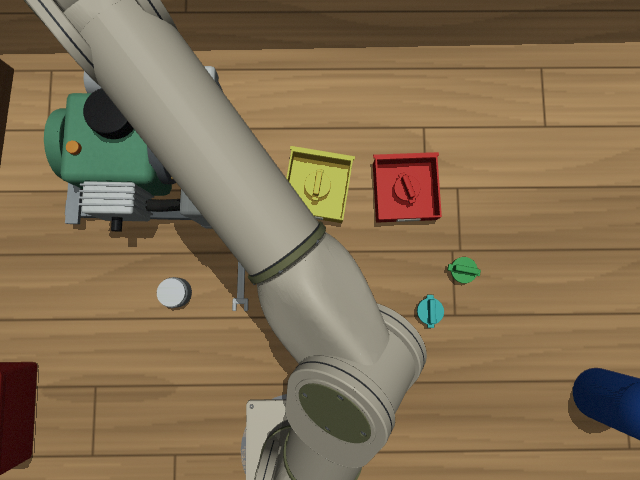

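```bash
python3 - <<'E'
from h import *
w=np.load("w11.npy"); o=dict(position=w[:3],ee_rot=w[3:]); c,W=camera("wrist",o); M=R.from_quat(w[3:]).as_matrix()
f=lambda L,z=.262:np.array([plane(c,W,280+(a+.5)/6-.5,80+(b+.5)/6-.5,z)[:2] for a,b in L])
for z in (.262,.266):
  for n,L in dict(outer=[(90,290),(548,290),(262,57),(388,57),(254,525),(374,525),(150,130),(122,180),(525,180)],
    bore=[(138,290),(498,290),(318,99),(316,488)],dark=[(160,295),(478,295),(318,129),(318,461)]).items():
    P=f(L,z); r=least_squares(lambda x:np.hypot(*(P-x[:2]).T)-x[2],[*P.mean(0),.027])
    print(z,n,r.x.round(4),(r.fun*1e3).round(2),"tool",(M.T@(np.r_[r.x[:2],0]-w[:3]))[:2].round(4))
T=f([(262,57),(388,57),(254,525),(374,525)]); d=T[:2].mean(0)-T[2:].mean(0); print("notch yaw",np.degrees(np.arctan2(d[1],d[0])),"widths",np.hypot(*(T[0]-T[1])),np.hypot(*(T[2]-T[3])))
e=f([(90,100),(100,599)]);d=e[0]-e[1];print("tank edge yaw",np.degrees(np.arctan2(d[1],d[0])))
e=f([(533,100),(513,599)]);d=e[0]-e[1];print("tank edge R yaw",np.degrees(np.arctan2(d[1],d[0])))
E
```

```text
0.262 outer [0.5903 0.1882 0.0272] [ 0.04 -0.24  0.14  0.28  0.22 -0.01  0.08 -0.46 -0.04] tool [0.0766 0.0101]
0.262 bore [0.5902 0.1879 0.0216] [-0.31 -0.31  0.32  0.29] tool [0.0766 0.0098]
0.262 dark [0.5902 0.188  0.0188] [ 0.05  0.05 -0.05 -0.05] tool [0.0766 0.0099]
0.266 outer [0.5903 0.188  0.0268] [ 0.04 -0.23  0.14  0.27  0.22 -0.01  0.08 -0.46 -0.04] tool [0.0766 0.0099]
0.266 bore [0.5902 0.1877 0.0213] [-0.31 -0.3   0.32  0.29] tool [0.0766 0.0097]
0.266 dark [0.5902 0.1879 0.0185] [ 0.05  0.05 -0.05 -0.05] tool [0.0766 0.0098]
notch yaw 178.1385838015086 widths 0.014431160838987024 0.014693141484448414
tank edge yaw 178.82200097061204
tank edge R yaw 178.90838187360617
```

```bash
python3 -m handwheel '[[[0.04,0.0103,0.02,0,0,0.006,0],[0.0755,0.0103,0.04,0,0,0.006,0],[0.0755,0.0103,0.065,0,0,0.006,0],[0.0755,0.0103,0.065,0,0,0.006,0],[0.0755,0.0103,0.065,0,0,0.006,0]]]'
python3 - <<'E'
from h import *
o=stat();np.save("w12.npy",np.r_[o["position"],o["ee_rot"]]);cv2.imwrite("pics/w12.png",manip.camera("wrist"));s=manip.camera("scene");cv2.imwrite("pics/s12.png",s)
c,W=camera("scene");u=proj(c,W,[.59,.188,.28]).astype(int);print(u)
cv2.imwrite("pics/s12c.png",cv2.resize(s[u[1]-60:u[1]+60,u[0]-70:u[0]+70],None,fx=5,fy=5,interpolation=cv2.INTER_CUBIC))
E
```

```text
clock: 14.88
position: [0.5922, 0.1888, 0.3085]
ee_rot: [0.012, 1.0, 0.0, 0.0]
ft_force: [-0.2, 0.2, -0.7]
grip_width: 0.14
t 14.88 p [0.5922 0.1888 0.3085] yaw 178.61 tilt [0.0008 0.0004] F [-0.18  0.17 -0.74] T [0.02 0.04 0.01] g 0.0120 q [ 0.45  0.6  -1.3   1.3   0.58  1.65  0.8 ]
[338 334]
```

View pics/w12.png

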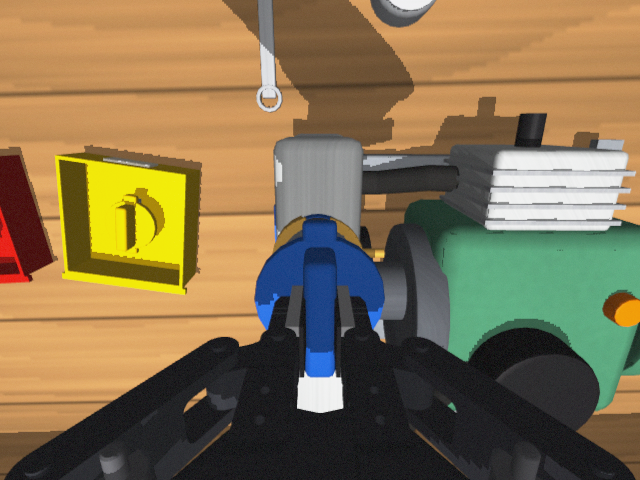

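View pics/s12c.png

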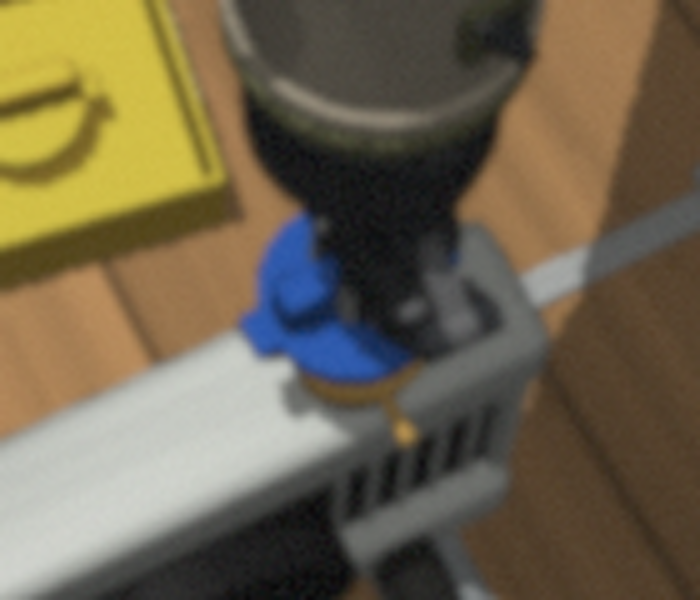

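```bash
python3 -m handwheel '[[[0.001,0,0.006,0,0,0,0],[0.001,0,0.012,0,0,0,0],[0.001,0,0.018,0,0,0,0],[0.001,0,0.018,0,0,0,0]]]' 100
python3 -c "
from h import *
stat()"
```

```text
clock: 15.48
position: [0.5906, 0.1889, 0.2893]
ee_rot: [0.011, 1.0, -0.0, -0.0]
ft_force: [-2.5, -1.3, 2.1]
grip_width: 0.132
t 15.47 p [0.5906 0.1889 0.2893] yaw 178.70 tilt [-0.0005 -0.0002] F [-2.47 -1.31  2.08] T [-0.22  0.35  0.02] g 0.0112 q [ 0.46  0.61 -1.3   1.34  0.59  1.61  0.79]
```

```bash
python3 -m handwheel '[[[0.0008,-0.0004,0,0,0,0,0],[0.0008,-0.0004,0.002,0,0,0,0],[0.0008,-0.0004,0.004,0,0,0,0],[0.0008,-0.0004,0.004,0,0,0,0]]]' 
python3 -c "
from h import *
stat()"
```

```text
clock: 15.98
position: [0.5899, 0.1886, 0.2856]
ee_rot: [0.011, 1.0, -0.0, 0.0]
ft_force: [-1.3, -1.2, 3.7]
grip_width: 0.132
t 15.97 p [0.5899 0.1886 0.2856] yaw 178.70 tilt [ 0.0002 -0.    ] F [-1.33 -1.24  3.7 ] T [-0.17  0.22 -0.02] g 0.0112 q [ 0.46  0.61 -1.3   1.35  0.59  1.6   0.79]
```

```bash
python3 -m handwheel '[[[0.0006,-0.0005,0,0,0,0,0],[0.0006,-0.0005,0,0,0,0,0]]]' 
python3 -c "
from h import *
stat()"
python3 -m handwheel '[[[0,0,0.001,0,0,0,0],[0,0,0.002,0,0,0,0],[0,0,0.002,0,0,0,0]]]' 
python3 -c "
from h import *
stat()"
```

```text
clock: 16.23
position: [0.5893, 0.1879, 0.2851]
ee_rot: [0.011, 1.0, -0.0, -0.0]
ft_force: [0.1, 0.0, -0.8]
grip_width: 0.135
t 16.23 p [0.5893 0.1879 0.2851] yaw 178.69 tilt [-0.0004 -0.0003] F [ 0.14  0.03 -0.85] T [ 0.04 -0.03  0.02] g 0.0115 q [ 0.47  0.61 -1.3   1.35  0.59  1.6   0.79]
clock: 16.6
position: [0.5893, 0.1881, 0.2835]
ee_rot: [0.011, 1.0, -0.0, 0.0]
ft_force: [0.7, -0.1, -1.9]
grip_width: 0.131
t 16.60 p [0.5893 0.1881 0.2835] yaw 178.69 tilt [ 0.     -0.0001] F [ 0.74 -0.12 -1.91] T [-0.01  0.04  0.04] g 0.0112 q [ 0.47  0.61 -1.3   1.35  0.59  1.6   0.79]
```

```bash
python3 -m handwheel '[[[0,0,0.0015,0,0,0,0],[0,0,0.003,0,0,0,0],[0,0,0.0045,0,0,0,0],[0,0,0.0045,0,0,0,0]]]' 
python3 -c "
from h import *
stat()"
```

```text
clock: 17.1
position: [0.5894, 0.1881, 0.2791]
ee_rot: [0.011, 1.0, -0.0, 0.0]
ft_force: [-1.4, -1.0, 3.3]
grip_width: 0.133
t 17.10 p [0.5894 0.1881 0.2791] yaw 178.69 tilt [ 0.0002 -0.0001] F [-1.43 -0.96  3.27] T [-0.22  0.19  0.  ] g 0.0114 q [ 0.47  0.61 -1.3   1.36  0.59  1.59  0.79]
```

```bash
python3 -m handwheel '[[[0,0,0.0015,0,0,0,0],[0,0,0.003,0,0,0,0],[0,0,0.003,0,0,0,0]]]' 
python3 -c "
from h import *
stat()"
python3 -m handwheel '[[[0,0,0.0012,0,0,0,0],[0,0,0.0012,0,0,0,0]]]' 
python3 -c "
from h import *
stat()"
```

```text
clock: 17.48
position: [0.5894, 0.1881, 0.2761]
ee_rot: [0.011, 1.0, -0.0, 0.0]
ft_force: [-0.5, -1.4, 5.4]
grip_width: 0.136
t 17.48 p [0.5894 0.1881 0.2761] yaw 178.69 tilt [ 0.0001 -0.0001] F [-0.54 -1.41  5.4 ] T [-0.36  0.22 -0.05] g 0.0116 q [ 0.47  0.62 -1.3   1.36  0.59  1.59  0.78]
clock: 17.73
position: [0.5894, 0.188, 0.275]
ee_rot: [0.011, 1.0, -0.0, 0.0]
ft_force: [-1.7, -2.3, 4.6]
grip_width: 0.134
t 17.73 p [0.5894 0.188  0.275 ] yaw 178.69 tilt [ 0.0002 -0.0001] F [-1.68 -2.27  4.57] T [-0.41  0.26  0.01] g 0.0115 q [ 0.47  0.62 -1.3   1.37  0.59  1.59  0.78]
```

```bash
python3 -m handwheel '[[[0.0003,-0.0004,0.0008,0,0,0,0],[0.0003,-0.0004,0.0008,0,0,0,0]]]' 
python3 -c "
from h import *
stat()"
python3 -m handwheel '[[[0,0,0.0008,0,0,0,0],[0,0,0.0008,0,0,0,0]]]' 
python3 -c "
from h import *
stat()"
python3 -m handwheel '[[[0,0,0.0008,0,0,0,0],[0,0,0.0008,0,0,0,0]]]' 
python3 -c "
from h import *
stat()"
```

```text
clock: 17.98
position: [0.5893, 0.188, 0.2745]
ee_rot: [0.011, 1.0, 0.0, 0.001]
ft_force: [-1.1, -1.3, 6.2]
grip_width: 0.14
t 17.98 p [0.5893 0.188  0.2745] yaw 178.69 tilt [0.0011 0.0006] F [-1.05 -1.35  6.15] T [-0.13  0.    0.04] g 0.0119 q [ 0.47  0.62 -1.3   1.37  0.59  1.58  0.78]
clock: 18.23
position: [0.5893, 0.1879, 0.2744]
ee_rot: [0.012, 1.0, 0.0, 0.001]
ft_force: [-2.5, -2.6, 11.9]
grip_width: 0.134
t 18.23 p [0.5893 0.1879 0.2744] yaw 178.68 tilt [0.0015 0.0006] F [-2.45 -2.57 11.91] T [-0.42  0.39  0.02] g 0.0115 q [ 0.47  0.62 -1.3   1.37  0.59  1.58  0.78]
clock: 18.48
position: [0.5894, 0.1879, 0.2744]
ee_rot: [0.012, 1.0, 0.0, 0.001]
ft_force: [-3.0, -4.2, 17.2]
grip_width: 0.136
t 18.48 p [0.5894 0.1879 0.2744] yaw 178.67 tilt [0.0021 0.0006] F [-3.   -4.17 17.23] T [-0.71  0.82  0.06] g 0.0116 q [ 0.47  0.62 -1.3   1.37  0.59  1.58  0.78]
```

```bash
python3 -m handwheel '[[[0.0003,-0.0002,-0.003,0,0,0,0],[0.0003,-0.0002,-0.0057,0,0,0,0],[0.0003,-0.0002,-0.0057,0,0,0,0]]]' 
python3 -c "
from h import *
stat()"
```

```text
clock: 18.85
position: [0.5891, 0.1879, 0.2785]
ee_rot: [0.011, 1.0, 0.0, 0.001]
ft_force: [2.2, 1.8, 4.1]
grip_width: 0.13
t 18.85 p [0.5891 0.1879 0.2785] yaw 178.69 tilt [0.0011 0.0008] F [2.21 1.77 4.12] T [ 0.31 -0.62  0.01] g 0.0111 q [ 0.47  0.61 -1.3   1.36  0.59  1.59  0.79]
```

```bash
python3 -m handwheel '[[[0,0,0,0,0,0.1,0],[0,0,0,0,0,0.2,0],[0,0,0,0,0,0.3,0],[0,0,0,0,0,0.3,0]]]' 
python3 -c "
from h import *
stat()"
```

```text
clock: 19.35
position: [0.5883, 0.1877, 0.278]
ee_rot: [0.16, 0.987, -0.0, -0.0]
ft_force: [-0.6, 0.7, 3.6]
grip_width: 0.134
t 19.35 p [0.5883 0.1877 0.278 ] yaw 161.57 tilt [-0.0005 -0.0003] F [-0.63  0.73  3.65] T [ 0.19  0.15 -0.03] g 0.0114 q [ 0.45  0.58 -1.24  1.36  0.55  1.57  0.51]
```

```bash
python3 -m handwheel '[[[0,0,-0.0005,0,0,0.1,0],[0,0,-0.0005,0,0,0.2,0],[0,0,-0.0005,0,0,0.3,0],[0,0,-0.0005,0,0,0.3,0]]]' 
python3 -c "
from h import *
stat()"
```

```text
clock: 19.85
position: [0.5885, 0.1877, 0.2786]
ee_rot: [0.305, 0.952, -0.0, -0.0]
ft_force: [-0.4, 1.2, 3.6]
grip_width: 0.131
t 19.85 p [0.5885 0.1877 0.2786] yaw 144.49 tilt [-0.0003 -0.0003] F [-0.35  1.24  3.6 ] T [ 0.22  0.13 -0.01] g 0.0112 q [ 0.43  0.55 -1.19  1.36  0.51  1.56  0.24]
```

```bash
python3 -m handwheel '[[[0,0,0,0,0,0.06,0],[0,0,0,0,0,0.12,0],[0,0,0,0,0,0.12,0]]]' 
python3 -c "
from h import *
stat()"
python3 -m handwheel '[[[0,0,0,0,0,0.05,0],[0,0,0,0,0,0.05,0]]]' 
python3 - <<'E'
from h import *
stat();s=manip.camera("scene");u=(338,334)
cv2.imwrite("pics/s13c.png",cv2.resize(s[u[1]-60:u[1]+60,u[0]-70:u[0]+70],None,fx=5,fy=5,interpolation=cv2.INTER_CUBIC))
cv2.imwrite("pics/w13.png",manip.camera("wrist"))
E
```

```text
clock: 20.23
position: [0.5886, 0.1876, 0.2786]
ee_rot: [0.361, 0.932, -0.0, -0.0]
ft_force: [-1.5, 1.2, 4.1]
grip_width: 0.134
t 20.23 p [0.5886 0.1876 0.2786] yaw 137.65 tilt [-0.0003 -0.0001] F [-1.45  1.21  4.11] T [ 0.26  0.15 -0.03] g 0.0114 q [ 0.42  0.54 -1.16  1.36  0.49  1.55  0.13]
clock: 20.48
position: [0.5886, 0.1876, 0.2786]
ee_rot: [0.385, 0.923, -0.0, -0.0]
ft_force: [-0.1, 0.8, 3.1]
grip_width: 0.138
t 20.48 p [0.5886 0.1876 0.2786] yaw 134.77 tilt [-0.0002  0.    ] F [-0.06  0.83  3.08] T [ 0.26  0.2  -0.04] g 0.0118 q [ 0.41  0.53 -1.15  1.36  0.48  1.55  0.08]
```

View pics/s13c.png

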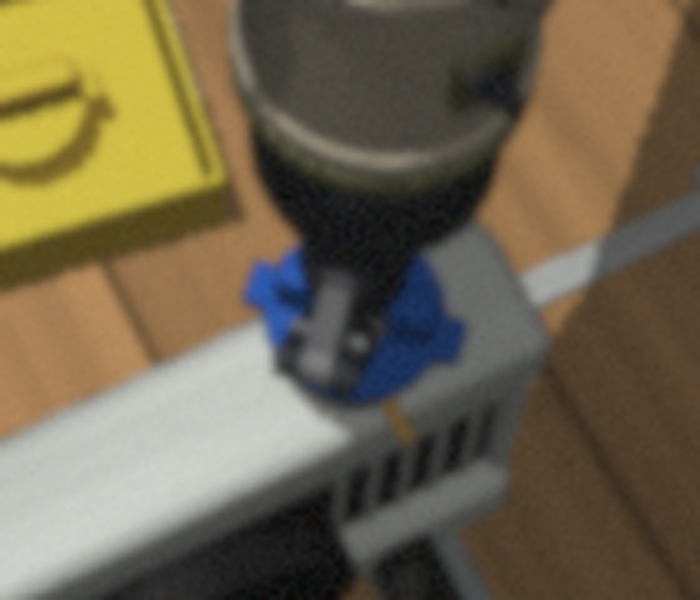

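View pics/w13.png

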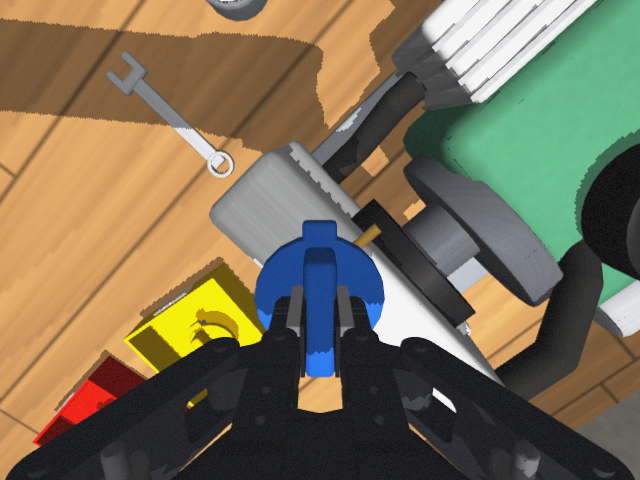

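```bash
python3 -m handwheel '[[[0,0,0,0,0,0.05,0],[0,0,0,0,0,0.05,0]]]' 
python3 -c "
from h import *
stat()"
python3 -m handwheel '[[[0,0,-0.0015,0,0,0,0],[0,0,-0.0015,0,0,0,0],[0,0,-0.0015,0,0,0,0]]]' 
python3 -c "
from h import *
stat()"
```

```text
clock: 20.82
position: [0.5887, 0.1876, 0.2786]
ee_rot: [0.408, 0.913, -0.0, -0.0]
ft_force: [-1.2, 2.0, 4.4]
grip_width: 0.133
t 20.82 p [0.5887 0.1876 0.2786] yaw 131.82 tilt [-0. -0.] F [-1.25  1.99  4.44] T [0.29 0.13 0.04] g 0.0114 q [ 0.41  0.53 -1.14  1.36  0.48  1.54  0.04]
clock: 21.2
position: [0.5886, 0.1875, 0.2795]
ee_rot: [0.409, 0.913, -0.0, -0.0]
ft_force: [2.0, 3.7, -6.1]
grip_width: 0.133
t 21.20 p [0.5886 0.1875 0.2795] yaw 131.75 tilt [-0.0006  0.    ] F [ 2.    3.74 -6.12] T [ 0.92 -0.55  0.07] g 0.0114 q [ 0.41  0.53 -1.14  1.36  0.48  1.55  0.03]
```

Pulling up 1.5 mm gives −6 N with z halted at +10 mm, so the hooks are under the flange. One small nudge to feel the stop.

```bash
python3 -m handwheel '[[[0,0,0.0008,0,0,0,0],[0,0,0.0008,0,0,0.035,0],[0,0,0.0008,0,0,0.035,0]]]' 
python3 - <<'E'
from h import *
o=stat();im=manip.camera("wrist");cv2.imwrite("pics/w14.png",im);c,W=camera("wrist",o)
p,y=cap(im,c,W,"blue",(320,270),zd=o["position"][2]-.0036,win=90)
E
```

```text
clock: 21.58
position: [0.5889, 0.1875, 0.2795]
ee_rot: [0.425, 0.905, 0.0, 0.0]
ft_force: [1.7, 3.0, -3.0]
grip_width: 0.142
t 21.57 p [0.5889 0.1875 0.2795] yaw 129.66 tilt [0.0005 0.    ] F [ 1.65  2.98 -2.97] T [ 0.79 -0.51  0.14] g 0.0121 q [ 0.4   0.52 -1.14  1.36  0.47  1.54  0.  ]
blue centre [0.5895 0.1881] bar yaw -50.1 ext along -0.0391 0.0346 n 45 med res 0.0030
```

```bash
python3 -m handwheel '[[[0,0,0.0003,0,0,0.03,0],[0,0,0.0003,0,0,0.03,0]]]' 
python3 - <<'E'
from h import *
o=stat();im=manip.camera("wrist");c,W=camera("wrist",o);cv2.imwrite("pics/w15.png",im)
p,y=cap(im,c,W,"blue",(320,270),zd=o["position"][2]-.0036,win=90)
E
```

```text
clock: 21.88
position: [0.5889, 0.1876, 0.2794]
ee_rot: [0.439, 0.899, 0.0, 0.0]
ft_force: [3.6, 3.0, 0.6]
grip_width: 0.136
t 21.88 p [0.5889 0.1876 0.2794] yaw 127.96 tilt [0.0009 0.0001] F [3.55 2.98 0.62] T [ 0.76 -0.78  0.51] g 0.0116 q [ 0.4   0.52 -1.13  1.36  0.47  1.54 -0.03]
blue centre [0.5896 0.1881] bar yaw -51.4 ext along -0.0391 0.0347 n 44 med res 0.0031
```

Torque about z has jumped from 0.14 to 0.51 N·m, so the first stop is felt at about 50°. I'll ease back slightly, settle, check everything and hand in.

```bash
python3 -m handwheel '[[[0,0,0.0003,0,0,-0.015,0],[0,0,0.0003,0,0,-0.015,0],[0,0,0.0003,0,0,-0.015,0],[0,0,0.0003,0,0,-0.015,0]]]' 
python3 - <<'E'
from h import *
o=stat();cv2.imwrite("pics/s16.png",manip.camera("scene"));cv2.imwrite("pics/t16.png",manip.camera("top"));stat()
E
```

```text
clock: 22.42
position: [0.589, 0.1876, 0.2793]
ee_rot: [0.432, 0.902, 0.0, 0.0]
ft_force: [2.2, 2.5, 6.2]
grip_width: 0.134
t 22.43 p [0.589  0.1876 0.2793] yaw 128.84 tilt [0.001  0.0003] F [2.25 2.54 6.15] T [ 0.67 -0.63  0.33] g 0.0114 q [ 0.4   0.52 -1.14  1.36  0.47  1.54 -0.01]
t 22.52 p [0.5889 0.1876 0.2793] yaw 128.84 tilt [0.0009 0.0002] F [2.8  2.14 5.35] T [ 0.63 -0.71  0.27] g 0.0114 q [ 0.4   0.52 -1.14  1.36  0.47  1.54 -0.01]
```

View pics/s16.png

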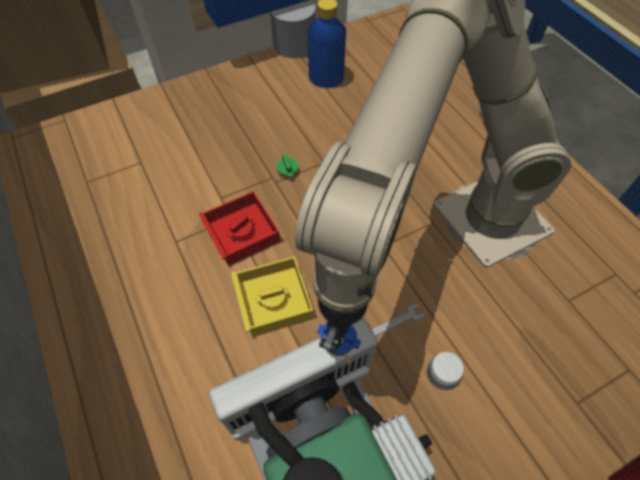

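The scene view shows red and yellow caps in their bins (242,228)/(273,297), the blue cap held on the neck (340,337), and the tin (446,370) and spanner (395,322) where they were.

```bash
python3 -c "
from workcell import manip
print(manip.hand_in())"
```

```text
the job is handed in; nothing more can be done
None
```

The job is handed in at about 22.5 s. The red and yellow caps are released near the centres of their bins. The blue cap is on the neck, turned clockwise to the first stop and still gripped.

- **Hooked under the flange:** the disc came to rest on the flange at TCP z 0.2744. Pulling the cap up, it halted 5 mm higher with −6 N, which matches the hooks catching from below.
- **Angle:** the cap is turned about 49–50° by tool yaw and wrist image, inside the 35–60° window but a little past the nominal 45°. I kept nudging until the torque about z jumped from 0.14 to 0.51 N·m, which I took as the stop, then eased back about 1°.
- **Centring:** it measured within about 1 mm, limited by a calibration good to about 2 mm. The top and wrist cameras disagreed by 3–5 mm on the caps, so I relied on the wrist camera and on contact forces.
- **Residual forces:** about 3–4 N sideways and 5–6 N vertical remained on the wrist at the end. Part of that is probably the valve spring.
- **Tin and spanner:** the final scene picture shows them where they were at the start. I judged that by eye and did not measure it.

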